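Shut down the stirring hotplate

ROBOT

A 6-joint arm with a two-finger parallel gripper is mounted at the origin on the work surface. World frame = base frame: x ahead of the robot, y to its left, z up, the work surface at z = 0. Lengths are in m, angles in degrees, forces in N, time in s.
With the tool pointing down it reaches from about 0.375 to 0.9 m from the base axis. Payload 3.1 kg.
Tool frame: the origin (TCP) lies on the centre line of the jaws, within the pads' length; the fingertips stand 25 mm ahead of it and the grasp point (between the pads) lies 6 mm ahead of it; z points along the fingers, y is the line along which they close (so a half turn about z gives the same grasp; the last joint's range is limited). The gripper opens to 87 mm and grips with 3 to 60 N. Pads are 19 mm wide; open, the fingers measure 117 mm over their backs; the gripper's body (75 mm by 190 mm) begins 51 mm behind the grasp point.
Start: joints at [63.169, 30.224, 82.088, -0, 67.689, -10.227], TCP at [0.179, 0.599, 0.22] pointing down, gripper open.
Joint ranges: [-176.69, 176.69], [-43.24, 126.21], [12.49, 139.97], [-82, 262], [0, 151.66], [-163.58, 163.58]. Speed limits (degrees/s): [159.86, 159.86, 180, 180, 180, 180].

INTERFACE

Orientations are given as a 3x3 rotation matrix whose columns are the frame's x, y, z axes.
In Python, from rig import read_state, capture, camera_params, hand_in gives the robot as it stands.
- The arm moves only by the tool apply_moves, never from a script. Its argument "rows" is a list of rows, each an object of numbers: "x", "y", "z": the shift along the tool's x, y, z in mm; "rx", "ry", "rz": the turn, a rotation vector about the tool's x, y, z in units of 6 degrees (1.0 is 6 degrees); "claw": the closure in counts, from 0 (fully open) to 255 (shut). A call has 1 to 10 rows; each row is the pose to reach, as a shift and turn from the pose commanded when the call began, along the tool's axes at that moment; what a row does not reach only later rows make up. A row lasts 1/8 s, in which the tool goes at most 62.5 mm and 10.7 degrees, less where a joint would pass 70% of its speed; a pose out of reach is approached as far as the arm can. A call with a gripper value outside its range is refused whole. The fingers move at their own pace and stop on an object; the grip force is fixed at half the most. Time passes only in rows, so rows that repeat a pose let the fingers close. It gives the time, the measured TCP pose, the force, the opening and the grip force at its end, in the units of the state.
- read_state(): the state, without advancing time (a new reading comes with each control period).
- capture(name): name is "scene" or "top" or "wrist"; returns (picture, depth): 480x640x3 uint8, red, green, blue; 480x640 float32, m along the optical axis (not along the pixel's ray), 0 where there is no reading.
- camera_params(name): a dict with "fx", "fy", "cx", "cy" (pixels), "xyz" and "orientation" of the camera in the world. Camera axes: x right, y up, looking along -z (the intrinsics and any distortion apply to the point x, -y, -z); pixel columns grow to the right and rows downward; lengths in m; the calibration is good to about 2 mm. A picture is of the moment at which its call begins: read the wrist's pose just before it. camera_params takes no time and is no camera call; for the wrist camera it gives the pose at the moment of the call.
- hand_in(): hands the job in; it is judged then, once.
The state is a dict: "time_s": time; "joint_positions": joint angles; "qvel": joint speeds; "tau": joint torques, N m; "position": TCP position; "tcp_rot": TCP orientation; "force": force on the tool from outside, world axes, zero at the start; "moment": the same for the moment, N m; "opening": opening from 0.0 (shut) to 1.0 (fully open); "grasp_force": force on a finger pad.
Only numpy, scipy, OpenCV 4.12 (cv2) and the standard library are available. Lean on these libraries where they do the work, as an engineer would, in place of code of your own. Each camera call takes 0.05 s, during which the arm holds its last target. There are 200 camera calls.

TASK

Shut down the stirring hotplate for the day. First lift the pink-lidded jar off its control deck and set it down upright on the floor of the grey tray, because it stands in the way of the heat knob; then turn the heat knob (red stripe) anticlockwise all the way to its stop, next the stir knob (blue stripe) likewise, and last press the red mains switch off, fully home. Leave everything else standing where it is.

Things in the scene. Friction and masses are not known exactly. Their poses are not given: they have to be found in the camera images.
- hotplate: White stirring hotplate, fixed, 300 (x) by 260 (y) mm, either side of the robot. Origin: centre of underside; x from front to back. Flat control deck at the front, x -150 to -35 mm, 80 mm above the bench; behind it the ceramic plate, top at 105 mm. On the deck (x, y in mm): heat knob axis (-105, -45), stir knob axis (-105, 65), mains switch (-105, -108).
- jar: White specimen jar with a pink lid, 75 mm tall, 44 mm across at its upper part (lid 45 mm across, 18 high), about 70 g. Stands on the deck between the knobs, in the way of the heat knob's nose. Origin: centre of its underside, z up. Grip it from above by its upper part, clear above knobs and plate.
- tray: Grey tray, cut corners, fixed, 240 (x) by 310 (y) mm. Origin: centre of underside. Floor 5 mm above the bench, rim 6 mm thick, 18 mm high. Free floor: x -95 to -25 mm, y -80 to 110 mm in its own frame; bystanders fill the rest. The jar is on the tray when its origin is within 95 mm (x) and 130 mm (y) of the tray's.
- heat (a joint): Angle of the heat knob: black pointer knob, red stripe. 0 = off, the anticlockwise stop (nose 150 degrees anticlockwise of hotplate +x); grows clockwise from above to 5.24. Starts between 1.8 and 2.6; stays where left (friction 0.05 N m). Blade 60 mm long (nose 40 from axis), 13 wide, 7 to 34 mm above the deck, on a skirt 42 mm across, 8 high; push the flat of the blade or grip across it.
- heat_axis (a point): Point on the turning axis (vertical) of the heat knob, at the top of its blade, 34 mm above the deck.
- heat_nose (a point): End of the heat knob's pointer nose, 40 mm from the axis, at the top of its blade.
- stir (a joint): Angle of the stir knob: black pointer knob, blue stripe. 0 = off, the anticlockwise stop (nose 150 degrees anticlockwise of hotplate +x); grows clockwise from above to 5.24. Starts between 1.2 and 2.6; stays where left (friction 0.05 N m). Blade 60 mm long (nose 40 from axis), 13 wide, 7 to 34 mm above the deck, on a skirt 42 mm across, 8 high; push the flat of the blade or grip across it.
- stir_axis (a point): Point on the turning axis (vertical) of the stir knob, at the top of its blade, 34 mm above the deck.
- stir_nose (a point): End of the stir knob's pointer nose, 40 mm from the axis, at the top of its blade.
- mains (a joint): Red rocker switch, 42 (hotplate x) by 26 mm, in a black bezel 50 by 36 mm that stands 5 mm above the deck. 0 = on, with its half nearest the hotplate's front raised; 0.40 rad = off, with that half pressed down level. It stays where it is left; about 3 to 5 N on the raised half moves it.
- mains_off (a point): Point to press: middle of the raised half of the mains switch (white dot), on its surface, about 14 mm above the deck; pressing sinks it by about 5 mm.
- block: Green metal block with vials, 120 by 90 by 28 mm, 0.8 kg, lying on the ceramic plate. Bystander: leave it where it stands. Origin at the centre of its underside, z up.
- jar_yellow: Yellow specimen jar with a white lid, 45 mm across, 75 mm tall, on the tray. Bystander: leave it where it stands. Origin at the centre of its underside, z up.
- jar_grey: Light grey specimen jar with a green lid, 45 mm across, 75 mm tall, on the tray. Bystander: leave it where it stands. Origin at the centre of its underside, z up.
- dropper: Amber dropper bottle with a red top, 36 mm across, 97 mm tall, on the tray. Bystander: leave it where it stands. Origin at the centre of its underside, z up.
- syringe: White syringe, 130 mm long, 36 mm wide and 22 mm high, lying on the tray. Bystander: leave it where it stands. Origin at the centre of its underside, z up.
- beaker: Clear plastic beaker, 108 mm across, 140 mm tall, on the bench beyond. Bystander: leave it where it stands. Origin at the centre of its underside, z up.
There are look-alikes about, which are no part of the job. What is shaped like the jar but black is not meant.

How it is judged (in metres and radians):
On the way, in this order (a step that is already met when the one before it is completed fails the run):
1. the jar, still held by the gripper, is lowered to the tray's floor (within 15 mm), upright (x of jar in the frame of tray between -0.095 and 0.095 m and y of jar in the frame of tray between -0.13 and 0.13 m and z of jar in the frame of tray between 0 and 0.02 m and angle between jar's own z axis and vertical below 0.2 rad and contact force between the fingers and jar above 0.3 N), for 0.05 s.
2. the jar stands on the tray's floor, upright and released (x of jar in the frame of tray between -0.095 and 0.095 m and y of jar in the frame of tray between -0.13 and 0.13 m and z of jar in the frame of tray between 0 and 0.009 m and angle between jar's own z axis and vertical below 0.2 rad and contact force between the fingers and jar below 0.05 N and linear speed of jar below 0.02 m/s), for 0.2 s.
3. the heat knob is at its off stop (value of joint heat below 0.06 rad), for 0.1 s.
4. the stir knob is at its off stop (value of joint stir below 0.06 rad), for 0.1 s.
5. the mains switch is off (value of joint mains above 0.35 rad), for 0.1 s.
At the end, for the whole second after the job is handed in: The jar stands upright (within 0.2 rad), released and at rest on the tray's floor; heat and stir knobs at their off stops (below 0.06 rad), mains switch off (above 0.35 of 0.40 rad); every bystander within 25 mm of where it started and the standing ones upright (all of step 2 and value of joint each of heat, stir below 0.06 rad and value of joint mains above 0.35 rad and distance of each of block, jar_yellow, jar_grey, dropper, syringe, beaker from where it was at the start of the episode below 0.025 m and angle between each of jar_yellow, jar_grey, dropper, beaker's own z axis and vertical below 0.3 rad); the robot touches nothing.
It fails at once if the jar is tipped over (tilted more than 0.6 rad) (angle between jar's own z axis and vertical above 0.6 rad).
It fails at once if a bystander is pushed more than 25 mm or tipped more than 0.3 rad (distance of any of block, jar_yellow, jar_grey, dropper, syringe, beaker from where it was at the start of the episode above 0.025 m or angle between any of jar_yellow, jar_grey, dropper, beaker's own z axis and vertical above 0.3 rad).
It also fails if it takes over 72 s, if anything falls off the work surface, if the arm or the gripper's body presses on something with over 40 N, if the wrist force passes 120 N, or if a joint passes its speed limit or range.

## Working session

There is one attempt and no reset: what is moved stays moved. The work goes in short steps, Python scripts to look and compute and a tool call to move; the robot and the scene stay as the last step left them, time stands still between calls to the robot, and variables do not carry over. Pictures are saved under pics/ and viewed, at most 10 in all, crops included, and the job is handed in when it is done.

Besides the shell and the picture viewer there is one more tool, called after ">>>" in YAML: its name, and indented under it one key for each argument. apply_moves: Moves the arm, as the interface text tells. Its arguments: {"type":"object","properties":{"rows":{"type":"array"}},"required":["rows"]}

```bash
mkdir -p pics; ls
cat > h.py <<'E'
import numpy as np, cv2
from rig import read_state, capture, camera_params, hand_in
def world(cam,P,u,v,d):
    c=np.stack([(u-P['cx'])/P['fx']*d,-(v-P['cy'])/P['fy']*d,-d],-1)
    return c@np.array(P['orientation']).T+np.array(P['xyz'])
def cloud(name):
    P=camera_params(name); im,d=capture(name)
    v,u=np.mgrid[0:480,0:640]
    return im,d,world(name,P,u.astype(float),v.astype(float),d.astype(float)),P
def plane(P,u,v,z):
    o=np.array(P['xyz']); r=world('',P,np.float64(u),np.float64(v),np.float64(1))-o
    return o+r*(z-o[2])/r[2]
def save(n,im): cv2.imwrite(f'pics/{n}.png',cv2.cvtColor(im,cv2.COLOR_RGB2BGR))
E
python3 - <<'E'
from h import *
for n in('top','scene'):
    im,d,W,P=cloud(n); save(n,im); np.savez(n,im=im,d=d,W=W); print(n,P)
E
```

```text
pics
top {'fx': 488.69967413714306, 'fy': 488.69967413714306, 'cx': 316.88255750103184, 'cy': 239.50918828847253, 'xyz': array([0.45284393, 0.00789658, 1.116007  ]), 'orientation': array([[-0.00334749,  0.99639311, -0.08479126],
       [-0.99999306, -0.00347395, -0.00134396],
       [-0.00163368,  0.08478617,  0.99639783]])}
scene {'fx': 537.1743485341506, 'fy': 537.1743485341506, 'cx': 329.7478244737025, 'cy': 223.63336316390988, 'xyz': array([ 1.2341228 , -0.06143415,  0.88329998]), 'orientation': array([[ 0.11250747, -0.76191969,  0.63782479],
       [ 0.99350803,  0.09714084, -0.05920678],
       [-0.01684802,  0.64034526,  0.7679024 ]])}
```

View pics/top.png

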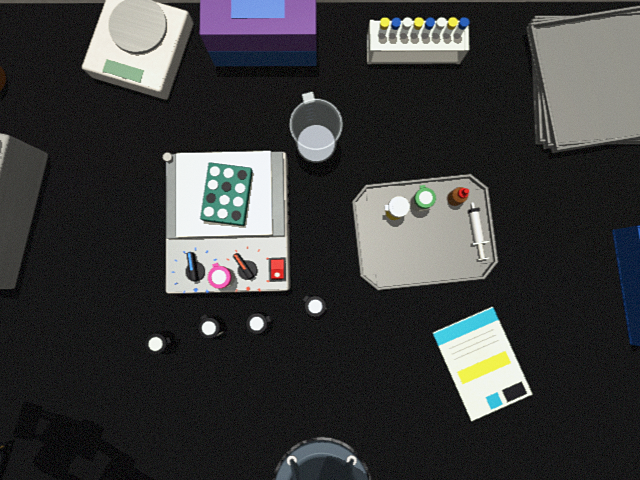

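View pics/scene.png

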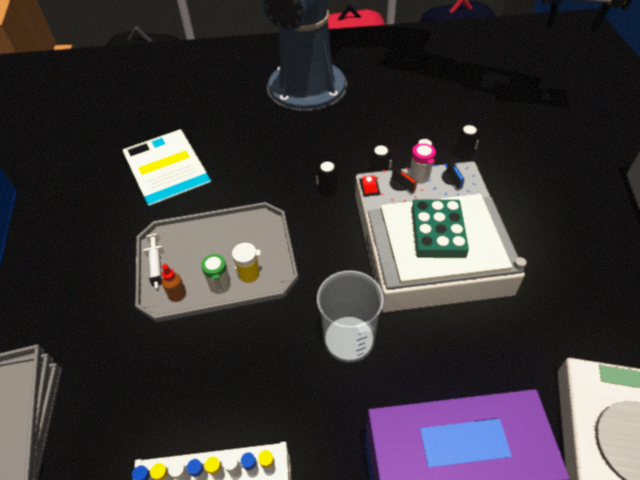

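Top view: the pink-lidded jar is at (219,277). The heat knob (red) is at (245,266), the stir knob (blue) at (194,268) and the mains switch at (277,268). The tray is at (425,232).
Look-alikes for the jar are black jars with white lids at (156,344), (209,328), (257,324) and (315,306), plus the white-lidded (398,208) and green-lidded (425,198) jars. The only pink lid is at (219,277), so that's my choice.

Run:
```python
from h import *
P=camera_params('top'); f=np.load('top.npz'); im,W=f['im'],f['W']
hsv=cv2.cvtColor(im,cv2.COLOR_RGB2HSV); H,S,V=cv2.split(hsv)
def cc(m,box,nm,z):
    mm=np.zeros_like(m,np.uint8); x0,y0,x1,y1=box; mm[y0:y1,x0:x1]=m[y0:y1,x0:x1]
    n,l,s,c=cv2.connectedComponentsWithStats(mm); i=1+np.argmax(s[1:,4]); k=l==i
    w=W[k]; p=plane(P,*c[i],z); r=cv2.minAreaRect(np.argwhere(k)[:,::-1].astype(np.float32))
    print(nm,s[i],c[i].round(1),'plane',p.round(4),'med',np.median(w,0).round(4)); return k
Z=W[...,2]
hot=(160,145,295,300)
k=cc(((Z>.07)&(Z<.09)&(V>60)),(160,236,295,300),'deck',.08)
pts=W[k][:,:2].astype(np.float32); r=cv2.minAreaRect(pts); print('deckrect',r,cv2.boxPoints(r).round(4).tolist())
k=cc((Z>.05)&(Z<.2),hot,'whole',.08); r=cv2.minAreaRect(W[k][:,:2].astype(np.float32)); print(r,cv2.boxPoints(r).round(4).tolist())
pk=((H>150)&(H<173)&(S>120)&(V>120))
k=cc(pk,(195,250,240,295),'pink',.155)
print('lid z',np.percentile(W[k][:,2],[5,50,95]))
for nm,m,box in(('heat',((H<8)|(H>174))&(S>130)&(V>90),(228,245,262,285)),('stir',(H>95)&(H<125)&(S>120),(183,245,206,285))):
    k=cc(m,box,nm,.114); q=np.argwhere(k)[:,::-1]; a=plane(P,*q[np.argmin(q[:,1])],.114);b=plane(P,*q[np.argmax(q[:,1])],.114); print(a,b)
cc((S>150)&((H<8)|(H>174)),(265,250,290,285),'mains',.09)
# tray
k=cc((Z>.0)&(Z<.03)&(V>70)&(S<60),(345,165,505,300),'tray',.018)
h=cv2.convexHull(np.argwhere(k)[:,::-1].astype(np.float32)); 
pp=np.array([plane(P,*x,.018)[:2] for x in h[:,0]],np.float32); r=cv2.minAreaRect(pp); print('tray',r,cv2.boxPoints(r).round(4).tolist())
save('crop',cv2.resize(im[225:315,140:330],None,fx=4,fy=4,interpolation=cv2.INTER_CUBIC))
```

```text
deck [ 166  236  122   58 5345] [226.6 262.6] plane [0.4925 0.2008 0.08  ] med [0.4978 0.1958 0.0816]
deckrect ((0.4894907772541046, 0.20138899981975555), (0.11690886318683624, 0.25792744755744934), 1.1645427942276) [[0.4284000098705292, 0.32910001277923584], [0.43369999527931213, 0.07129999995231628], [0.550599992275238, 0.07360000163316727], [0.5453000068664551, 0.33149999380111694]]
whole [  163   151   126   143 16977] [226.2 221.9] plane [0.5795 0.2028 0.08  ] med [0.5758 0.1955 0.1032]
((0.5803907513618469, 0.20254281163215637), (0.2986249625682831, 0.2594863772392273), 1.2563707828521729) [[0.42829999327659607, 0.32899999618530273], [0.4339999854564667, 0.06960000097751617], [0.7325000166893005, 0.07609999924898148], [0.7268000245094299, 0.33550000190734863]]
pink [208 263  23  25 228] [219.3 275.7] plane [0.464  0.2009 0.155 ] med [0.4644 0.2008 0.1556]
lid z [0.14800698 0.15556586 0.15824019]
heat [234 254  12  16  46] [239.2 261.5] plane [0.4933 0.1687 0.114 ] med [0.4933 0.1685 0.1159]
[0.5088395  0.17746439 0.114     ] [0.47803205 0.16074389 0.114     ]
stir [188 252   5  19  54] [189.8 261.1] plane [0.4946 0.2701 0.114 ] med [0.4947 0.2696 0.1152]
[0.51327745 0.27202679 0.114     ] [0.47634814 0.26723378 0.114     ]
mains [271 259  13  21 233] [277.1 268.1] plane [0.4803 0.093  0.09  ] med [0.4805 0.093  0.0903]
tray [  352   174   146   116 12459] [423.6 235.1] plane [ 0.5554 -0.2313  0.018 ] med [ 0.5525 -0.2351  0.0058]
tray ((0.5647462606430054, -0.23328153789043427), (0.23948878049850464, 0.310968279838562), 5.769760608673096) [[0.4300000071525574, -0.09059999883174896], [0.4611999988555908, -0.4000000059604645], [0.6995000243186951, -0.375900000333786], [0.6682999730110168, -0.06650000065565109]]
```

View pics/crop.png

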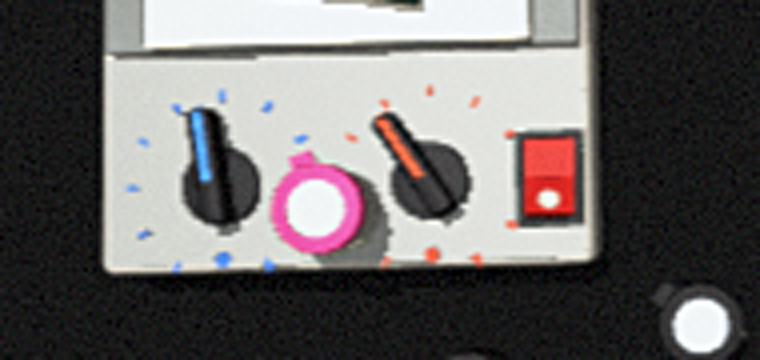

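The crop confirms the pink lid with its tab pointing back, the red-striped heat knob on the right, the blue-striped stir knob on the left, and the white dot on the front half of the switch. The sizes match the description: hotplate 299x259 mm, tray 239x311 mm, lid top at 0.155 m.

Run:
```python
from h import *
P=camera_params('top'); f=np.load('top.npz'); W=f['W']
print(plane(P,219,276.75,.155), 'block top',np.percentile(W[165:225,200:250,2],[50,99]))
for n,u,v in(('wh',398,207),('gr',425,197),('dr',463,193)): print(n,plane(P,u,v,.08))
s=read_state(); print(s['time_s'],s['position'],np.round(s['tcp_rot'],3),s['joint_positions'],s['opening'])
R=np.array(s['tcp_rot']); print('to jar, tool mm',(R.T@(np.array([.463,.201,.22])-s['position'])*1000).round(1))
```

```text
[0.46198179 0.20143311 0.155     ] block top [0.13376175 0.13884991]
wh [ 0.61019271 -0.16445845  0.08      ]
gr [ 0.63161005 -0.22267114  0.08      ]
dr [ 0.6399845  -0.30430078  0.08      ]
0.1 [0.17826563 0.59834926 0.21927459] [[-0.958  0.286 -0.001]
 [ 0.286  0.958 -0.002]
 [ 0.    -0.002 -1.   ]] [ 6.31690993e+01  3.02733063e+01  8.21487692e+01 -7.57121592e-04
  6.76891809e+01 -1.02281173e+01] 0.9995565960453513
to jar, tool mm [-3.864e+02 -2.994e+02 -3.000e-01]
```

>>> apply_moves:
  rows:
    - {"x": -43,"y": -33,"z": 0,"rz": -0.3}
    - {"x": -86,"y": -66,"z": 0,"rz": -0.6}
    - {"x": -129,"y": -100,"z": 0,"rz": -1}
    - {"x": -172,"y": -133,"z": 0,"rz": -1.3}
    - {"x": -215,"y": -167,"z": 0,"rz": -1.7}
    - {"x": -258,"y": -200,"z": 0,"rz": -2}
    - {"x": -301,"y": -233,"z": 0,"rz": -2.4}
    - {"x": -344,"y": -267,"z": 0,"rz": -2.77}
    - {"x": -386,"y": -299,"z": 0,"rz": -2.77}
    - {"x": -386,"y": -299,"z": 0,"rz": -2.77}

```text
validation failed for argument at $.ro...
```

Run:
```python
from h import *
s=read_state(); print(s['time_s'],s['position'],np.round(s['tcp_rot'],3),np.round(s['joint_positions'],1))
im,d,W,P=cloud('wrist'); save('w1',im); np.savez('w1',im=im,d=d,W=W); print(P['xyz'])
```

```text
0.1 [0.17826563 0.59834926 0.21927459] [[-0.958  0.286 -0.001]
 [ 0.286  0.958 -0.002]
 [ 0.    -0.002 -1.   ]] [ 63.2  30.3  82.1  -0.   67.7 -10.2]
[0.09792374 0.62257269 0.38353137]
```

View pics/w1.png

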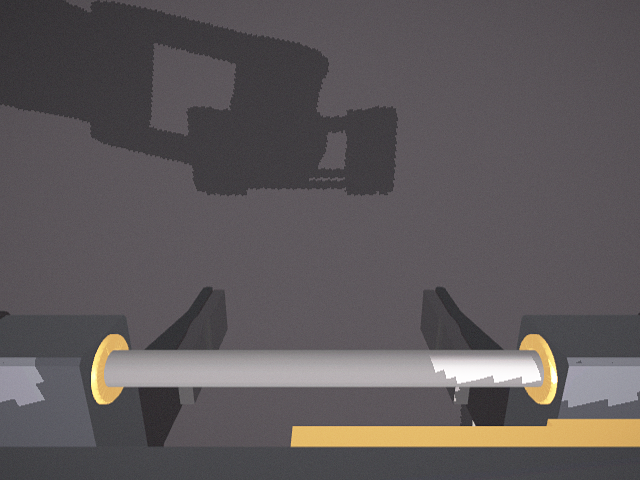

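The move was refused and the arm is still at the start; the wrist picture shows only bare bench. I'll retry with every key in each row.

>>> apply_moves:
  rows:
    - {"x": -43,"y": -33,"z": 0,"rx": 0,"ry": 0,"rz": -0.3,"claw": 0}
    - {"x": -86,"y": -66,"z": 0,"rx": 0,"ry": 0,"rz": -0.6,"claw": 0}
    - {"x": -129,"y": -100,"z": 0,"rx": 0,"ry": 0,"rz": -1,"claw": 0}
    - {"x": -172,"y": -133,"z": 0,"rx": 0,"ry": 0,"rz": -1.3,"claw": 0}
    - {"x": -215,"y": -167,"z": 0,"rx": 0,"ry": 0,"rz": -1.7,"claw": 0}
    - {"x": -258,"y": -200,"z": 0,"rx": 0,"ry": 0,"rz": -2,"claw": 0}
    - {"x": -301,"y": -233,"z": 0,"rx": 0,"ry": 0,"rz": -2.4,"claw": 0}
    - {"x": -344,"y": -267,"z": 0,"rx": 0,"ry": 0,"rz": -2.77,"claw": 0}
    - {"x": -386,"y": -299,"z": 0,"rx": 0,"ry": 0,"rz": -2.77,"claw": 0}
    - {"x": -386,"y": -299,"z": 0,"rx": 0,"ry": 0,"rz": -2.77,"claw": 0}

```text
time_s: 1.4
position: [0.4656, 0.1993, 0.2201]
tcp_rot: [[-1.0, 0.005, 0.002], [0.005, 1.0, -0.0], [-0.002, -0.0, -1.0]]
force: [0.1, 0.0, -0.1]
opening: 0.999
grasp_force: 0.0
```

Run:
```python
from h import *
s=read_state(); print(s['time_s'],s['position'],np.round(s['tcp_rot'],3),np.round(s['joint_positions'],1))
im,d,W,P=cloud('wrist'); save('w2',im); np.savez('w2',im=im,d=d,W=W); print(P)
```

```text
1.4 [0.46561107 0.19934253 0.22010785] [[-1.     0.005  0.002]
 [ 0.005  1.    -0.   ]
 [-0.002 -0.    -1.   ]] [ 10.5  21.1  98.9  -0.   59.9 -79.1]
{'fx': 405.6127720103427, 'fy': 405.6127720103427, 'cx': 323.57062147788264, 'cy': 239.78513575579538, 'xyz': array([0.38135212, 0.19961119, 0.38421558]), 'orientation': array([[ 6.18283417e-03, -9.51668671e-01, -3.07064348e-01],
       [ 9.99980253e-01,  6.22977939e-03,  8.27273510e-04],
       [ 1.12565286e-03, -3.07063399e-01,  9.51688395e-01]])}
```

View pics/w2.png

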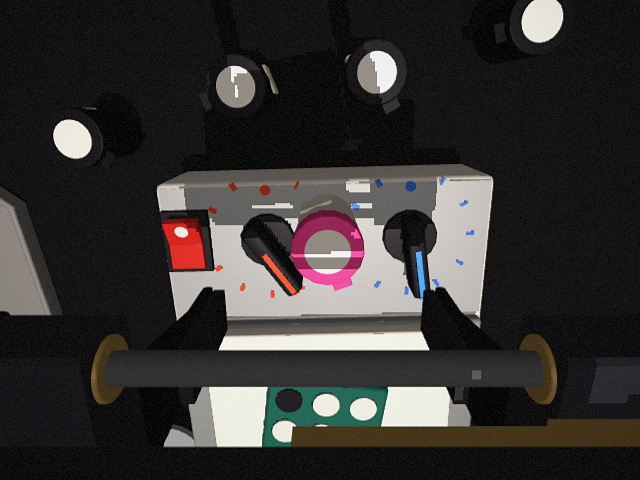

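Wrist view: the pink lid is at (327,246), the red stripe runs (262,252)–(297,293), the blue stripe is at (419,273), and the switch dot is at (181,232). I'll measure these.

```bash
cat > m.py <<'E'
from h import *
def meas(im,W,P):
    H,S,V=cv2.split(cv2.cvtColor(im,cv2.COLOR_RGB2HSV)); v,u=np.mgrid[0:480,0:640]
    pk=(H>145)&(H<173)&(S>110)&(V>60)&(W[...,2]>.15)&(W[...,2]<.165)
    if pk.sum()>50:
        q=W[pk][:,:2]; (c,r)=cv2.minEnclosingCircle(q.astype(np.float32)); 
        A=np.c_[2*q,np.ones(len(q))]; s=np.linalg.lstsq(A,(q**2).sum(1),rcond=None)[0]
        print('lid',c,r,'fit',s[:2].round(4),np.sqrt(s[2]+s[0]**2+s[1]**2).round(4),'z',np.median(W[pk][:,2]))
    ax={'heat':(.4764,.1552),'stir':(.4740,.2652)}
    for nm,m in(('heat',((H<12)|(H>172))&(S>130)&(V>60)),('stir',(H>95)&(H<125)&(S>110)&(V>60))):
        g=np.stack([plane(P,a,b,.114) for a,b in zip(u[m],v[m])])
        k=np.hypot(*(g[:,:2]-ax[nm]).T)<.055; z=W[m][k][:,2]; q=g[k][np.abs(z-.114)<.008]
        vx,vy,x0,y0=cv2.fitLine(q[:,:2].astype(np.float32),cv2.DIST_HUBER,0,.01,.01).ravel(); t=(q[:,:2]-[x0,y0])@[vx,vy]
        e=[np.round([x0+vx*a,y0+vy*a],4) for a in(t.min(),t.max())]
        print(nm,len(q),e,'ang',np.degrees(np.arctan2(vy,vx)),'axis off line',(ax[nm][0]-x0)*-vy+(ax[nm][1]-y0)*vx)
if __name__=='__main__':
    f=np.load('w2.npz'); P=camera_params('wrist'); meas(f['im'],f['W'],P)
    print('dot',plane(P,181,232,.094))
E
python3 m.py
```

```text
lid (0.46250998973846436, 0.2014954537153244) 0.022511806339025497 fit [0.4622 0.2015] 0.0186 z 0.15448275233422268
heat 319 [array([0.4772, 0.1581]), array([0.508 , 0.1801])] ang 35.530746 axis off line -0.0019428171
stir 281 [array([0.4749, 0.2677]), array([0.5116, 0.2731])] ang 8.352312 axis off line -0.002360611
dot [0.46621737 0.09449277 0.094     ]
```

>>> apply_moves:
  rows:
    - {"x": 0,"y": 0,"z": 20,"rx": 0,"ry": 0,"rz": 0,"claw": 0}
    - {"x": 0,"y": 0,"z": 30,"rx": 0,"ry": 0,"rz": 0,"claw": 0}
    - {"x": 0,"y": 0,"z": 30,"rx": 0,"ry": 0,"rz": 0,"claw": 0}

```text
time_s: 1.82
position: [0.4616, 0.2028, 0.1894]
tcp_rot: [[-1.0, -0.002, -0.003], [-0.002, 1.0, -0.0], [0.003, -0.0, -1.0]]
force: [0.4, 0.0, -0.5]
opening: 1.002
grasp_force: 0.0
```

>>> apply_moves:
  rows:
    - {"x": 0,"y": -1,"z": 20,"rx": 0,"ry": 0,"rz": 0,"claw": 0}
    - {"x": 0,"y": -1,"z": 41,"rx": 0,"ry": 0,"rz": 0,"claw": 0}
    - {"x": 0,"y": -1,"z": 41,"rx": 0,"ry": 0,"rz": 0,"claw": 0}
    - {"x": 0,"y": -1,"z": 41,"rx": 0,"ry": 0,"rz": 0,"claw": 200}
    - {"x": 0,"y": -1,"z": 41,"rx": 0,"ry": 0,"rz": 0,"claw": 200}
    - {"x": 0,"y": -1,"z": 41,"rx": 0,"ry": 0,"rz": 0,"claw": 200}
    - {"x": 0,"y": -1,"z": 41,"rx": 0,"ry": 0,"rz": 0,"claw": 200}
    - {"x": 0,"y": -1,"z": 41,"rx": 0,"ry": 0,"rz": 0,"claw": 200}

```text
time_s: 2.82
position: [0.4631, 0.2011, 0.1493]
tcp_rot: [[-1.0, -0.0, 0.0], [-0.0, 1.0, 0.0], [-0.0, 0.0, -1.0]]
force: [-0.8, 0.8, 0.2]
opening: 0.517
grasp_force: 0.0
```

>>> apply_moves:
  rows:
    - {"x": 0,"y": 0,"z": 0,"rx": 0,"ry": 0,"rz": 0,"claw": 255}
    - {"x": 0,"y": 0,"z": 0,"rx": 0,"ry": 0,"rz": 0,"claw": 255}
    - {"x": 0,"y": 0,"z": -5,"rx": 0,"ry": 0,"rz": 0,"claw": 255}
    - {"x": 0,"y": 0,"z": -20,"rx": 0,"ry": 0,"rz": 0,"claw": 255}
    - {"x": 0,"y": 0,"z": -50,"rx": 0,"ry": 0,"rz": 0,"claw": 255}
    - {"x": 0,"y": 0,"z": -75,"rx": 0,"ry": 0,"rz": 0,"claw": 255}
    - {"x": 0,"y": 0,"z": -75,"rx": 0,"ry": 0,"rz": 0,"claw": 255}

```text
time_s: 3.7
position: [0.4643, 0.2014, 0.2259]
tcp_rot: [[-1.0, -0.0, 0.005], [-0.0, 1.0, 0.001], [-0.005, 0.001, -1.0]]
force: [-0.9, 0.0, -0.8]
opening: 0.497
grasp_force: 30.0
```

>>> apply_moves:
  rows:
    - {"x": -2,"y": -20,"z": 0,"rx": 0,"ry": 0,"rz": 0,"claw": 255}
    - {"x": -7,"y": -65,"z": 0,"rx": 0,"ry": 0,"rz": 0,"claw": 255}
    - {"x": -11,"y": -115,"z": 0,"rx": 0,"ry": 0,"rz": 0,"claw": 255}
    - {"x": -16,"y": -165,"z": 0,"rx": 0,"ry": 0,"rz": 0,"claw": 255}
    - {"x": -21,"y": -215,"z": 0,"rx": 0,"ry": 0,"rz": 0,"claw": 255}
    - {"x": -26,"y": -265,"z": 0,"rx": 0,"ry": 0,"rz": 0,"claw": 255}
    - {"x": -31,"y": -315,"z": 0,"rx": 0,"ry": 0,"rz": 0,"claw": 255}
    - {"x": -36,"y": -365,"z": 0,"rx": 0,"ry": 0,"rz": 0,"claw": 255}
    - {"x": -40,"y": -405,"z": 0,"rx": 0,"ry": 0,"rz": 0,"claw": 255}
    - {"x": -41,"y": -426,"z": 0,"rx": 0,"ry": 0,"rz": 0,"claw": 255}

```text
time_s: 4.95
position: [0.5036, -0.2265, 0.2227]
tcp_rot: [[-1.0, 0.002, -0.002], [0.002, 1.0, 0.001], [0.002, 0.001, -1.0]]
force: [-0.1, -0.2, 0.0]
opening: 0.495
grasp_force: 30.0
```

>>> apply_moves:
  rows:
    - {"x": 0,"y": 0,"z": 0,"rx": 0,"ry": 0,"rz": 0,"claw": 255}
    - {"x": 0,"y": 0,"z": 0,"rx": 0,"ry": 0,"rz": 0,"claw": 255}
    - {"x": 0,"y": 0,"z": 0,"rx": 0,"ry": 0,"rz": 0,"claw": 255}

```text
time_s: 5.32
position: [0.5039, -0.2231, 0.2241]
tcp_rot: [[-1.0, -0.002, -0.001], [-0.002, 1.0, 0.001], [0.001, 0.001, -1.0]]
force: [0.8, 0.6, -0.8]
opening: 0.498
grasp_force: 30.0
```

>>> apply_moves:
  rows:
    - {"x": 0,"y": 0,"z": 40,"rx": 0,"ry": 0,"rz": 0,"claw": 255}
    - {"x": 0,"y": 0,"z": 80,"rx": 0,"ry": 0,"rz": 0,"claw": 255}
    - {"x": 0,"y": 0,"z": 115,"rx": 0,"ry": 0,"rz": 0,"claw": 255}
    - {"x": 0,"y": 0,"z": 135,"rx": 0,"ry": 0,"rz": 0,"claw": 255}
    - {"x": 0,"y": 0,"z": 142,"rx": 0,"ry": 0,"rz": 0,"claw": 255}
    - {"x": 0,"y": 0,"z": 146,"rx": 0,"ry": 0,"rz": 0,"claw": 255}
    - {"x": 0,"y": 0,"z": 148,"rx": 0,"ry": 0,"rz": 0,"claw": 255}
    - {"x": 0,"y": 0,"z": 149,"rx": 0,"ry": 0,"rz": 0,"claw": 255}
    - {"x": 0,"y": 0,"z": 149,"rx": 0,"ry": 0,"rz": 0,"claw": 255}

```text
time_s: 6.45
position: [0.5044, -0.2251, 0.0756]
tcp_rot: [[-1.0, -0.0, 0.001], [-0.0, 1.0, -0.001], [-0.001, -0.001, -1.0]]
force: [0.2, 0.6, -0.7]
opening: 0.489
grasp_force: 30.0
```

>>> apply_moves:
  rows:
    - {"x": 0,"y": 0,"z": 1,"rx": 0,"ry": 0,"rz": 0,"claw": 255}
    - {"x": 0,"y": 0,"z": 1,"rx": 0,"ry": 0,"rz": 0,"claw": 255}
    - {"x": 0,"y": 0,"z": 1,"rx": 0,"ry": 0,"rz": 0,"claw": 80}
    - {"x": 0,"y": 0,"z": 1,"rx": 0,"ry": 0,"rz": 0,"claw": 0}
    - {"x": 0,"y": 0,"z": 1,"rx": 0,"ry": 0,"rz": 0,"claw": 0}
    - {"x": 0,"y": 0,"z": 1,"rx": 0,"ry": 0,"rz": 0,"claw": 0}
    - {"x": 0,"y": 0,"z": 1,"rx": 0,"ry": 0,"rz": 0,"claw": 0}
    - {"x": 0,"y": 0,"z": 1,"rx": 0,"ry": 0,"rz": 0,"claw": 0}

```text
time_s: 7.45
position: [0.5041, -0.2249, 0.0741]
tcp_rot: [[-1.0, -0.0, 0.0], [-0.0, 1.0, -0.0], [-0.0, -0.0, -1.0]]
force: [-0.0, -0.3, 0.2]
opening: 0.987
grasp_force: 0.0
```

>>> apply_moves:
  rows:
    - {"x": 0,"y": 0,"z": -15,"rx": 0,"ry": 0,"rz": 0,"claw": 0}
    - {"x": 0,"y": 0,"z": -50,"rx": 0,"ry": 0,"rz": 0,"claw": 0}
    - {"x": 0,"y": 0,"z": -100,"rx": 0,"ry": 0,"rz": 0,"claw": 0}
    - {"x": 0,"y": 0,"z": -145,"rx": 0,"ry": 0,"rz": 0,"claw": 0}
    - {"x": 0,"y": 0,"z": -145,"rx": 0,"ry": 0,"rz": 0,"claw": 0}

```text
time_s: 8.07
position: [0.5066, -0.2265, 0.2242]
tcp_rot: [[-1.0, -0.001, 0.009], [-0.001, 1.0, -0.006], [-0.009, -0.006, -1.0]]
force: [0.8, 0.3, -0.5]
opening: 1.002
grasp_force: 0.0
```

Run:
```python
from h import *
from m import meas
im,d,W,P=cloud('top'); save('t2',im); meas(im,W+[0,0,0],P)
H,S,V=cv2.split(cv2.cvtColor(im,cv2.COLOR_RGB2HSV)); k=(H>145)&(H<173)&(S>110)&(V>60)&(W[...,2]>.05)&(W[...,2]<.12); print(k.sum(),np.median(W[k],0))
q=np.argwhere(k)
s=read_state(); print(s['position'],np.round(s['joint_positions'],1),s['opening'])
```

```text
heat 52 [array([0.4784, 0.1582]), array([0.508 , 0.1787])] ang 34.737488 axis off line -0.001331578
stir 59 [array([0.4763, 0.2676]), array([0.5131, 0.273 ])] ang 8.235623 axis off line -0.0020754642
28 [ 0.51247299 -0.23895194  0.08038485]
[ 0.50507628 -0.22550886  0.2217925 ] [ -35.6   24.4   92.6   -0.    62.6 -125.7] 0.9999725997114103
```

>>> apply_moves:
  rows:
    - {"x": 2,"y": 20,"z": 0,"rx": 0,"ry": 0,"rz": 1.7,"claw": 0}
    - {"x": 5,"y": 60,"z": 0,"rx": 0,"ry": 0,"rz": 3.4,"claw": 0}
    - {"x": 8,"y": 105,"z": 0,"rx": 0,"ry": 0,"rz": 5.1,"claw": 0}
    - {"x": 11,"y": 150,"z": 0,"rx": 0,"ry": 0,"rz": 6.8,"claw": 0}
    - {"x": 14,"y": 195,"z": 0,"rx": 0,"ry": 0,"rz": 8.5,"claw": 179}
    - {"x": 17,"y": 240,"z": 0,"rx": 0,"ry": 0,"rz": 10.2,"claw": 179}
    - {"x": 20,"y": 285,"z": 0,"rx": 0,"ry": 0,"rz": 11.9,"claw": 179}
    - {"x": 23,"y": 330,"z": 0,"rx": 0,"ry": 0,"rz": 13.6,"claw": 179}
    - {"x": 26,"y": 365,"z": 0,"rx": 0,"ry": 0,"rz": 15.3,"claw": 179}
    - {"x": 27,"y": 382,"z": 0,"rx": 0,"ry": 0,"rz": 17,"claw": 179}

```text
time_s: 9.38
position: [0.4752, 0.1588, 0.2178]
tcp_rot: [[0.211, 0.977, -0.004], [0.977, -0.211, -0.0], [-0.001, -0.004, -1.0]]
force: [-0.3, -0.5, -0.7]
opening: 0.403
grasp_force: 0.0
```

>>> apply_moves:
  rows:
    - {"x": 0,"y": 0,"z": 0,"rx": 0,"ry": 0,"rz": 1.7,"claw": 179}
    - {"x": 0,"y": 0,"z": 0,"rx": 0,"ry": 0,"rz": 3.4,"claw": 179}
    - {"x": 0,"y": 0,"z": 0,"rx": 0,"ry": 0,"rz": 5.1,"claw": 179}
    - {"x": 0,"y": 0,"z": 0,"rx": 0,"ry": 0,"rz": 6.8,"claw": 179}
    - {"x": 0,"y": 0,"z": 0,"rx": 0,"ry": 0,"rz": 7.2,"claw": 179}
    - {"x": 0,"y": 0,"z": 0,"rx": 0,"ry": 0,"rz": 7.2,"claw": 179}
    - {"x": 0,"y": 0,"z": 0,"rx": 0,"ry": 0,"rz": 7.2,"claw": 179}

```text
time_s: 10.25
position: [0.4764, 0.157, 0.2185]
tcp_rot: [[0.821, 0.571, -0.002], [0.571, -0.821, -0.0], [-0.002, -0.001, -1.0]]
force: [-0.1, 0.1, 0.5]
opening: 0.301
grasp_force: 0.0
```

Run:
```python
from h import *
from m import meas
s=read_state(); p=np.array(s['position']); R=np.array(s['tcp_rot']); print(p,np.round(R,3).tolist(),np.round(s['joint_positions'],1),s['opening'])
print('yaw',np.degrees(np.arctan2(R[1,0],R[0,0])))
im,d,W,P=cloud('wrist'); save('w3',im); 
try: meas(im,W,P)
except Exception as e: print(e)
print('to heat',(R.T@(np.array([.477,.1574,.118])-p)*1000).round(1))
im,d,W,P=cloud('top'); H,S,V=cv2.split(cv2.cvtColor(im,cv2.COLOR_RGB2HSV)); k=(H>145)&(H<173)&(S>110)&(V>60)&(W[...,2]>.05)&(W[...,2]<.12); q=W[k];print('jar',k.sum(),(q.max(0)+q.min(0))/2,np.median(q,0))
```

```text
[0.4764164  0.15700448 0.21848626] [[0.821, 0.571, -0.002], [0.571, -0.821, -0.0], [-0.002, -0.001, -1.0]] [ 5.5 20.9 99.6 -0.  59.6 60.6] 0.301010541108023
yaw 34.84972121032779
heat 393 [array([0.4792, 0.1568]), array([0.5121, 0.1799])] ang 35.055096 axis off line 0.00027739163
stir 454 [array([0.4768, 0.2662]), array([0.5164, 0.2724])] ang 8.856087 axis off line -0.00053632166
to heat [9.000e-01 1.000e-01 1.005e+02]
jar 217 [ 0.50654688 -0.22221601  0.07820087] [ 0.50507317 -0.21757156  0.07997178]
```

View pics/w3.png

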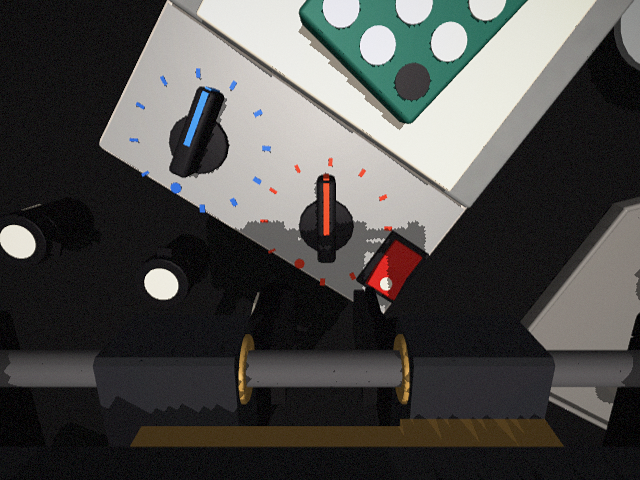

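The heat knob at (326,215) lies along the tool's x between the fingers, and its path is clear. I'll descend.

>>> apply_moves:
  rows:
    - {"x": 0,"y": 0,"z": 40,"rx": 0,"ry": 0,"rz": 0,"claw": 179}
    - {"x": 0,"y": 0,"z": 75,"rx": 0,"ry": 0,"rz": 0,"claw": 179}
    - {"x": 0,"y": 0,"z": 92,"rx": 0,"ry": 0,"rz": 0,"claw": 179}
    - {"x": 0,"y": 0,"z": 100,"rx": 0,"ry": 0,"rz": 0,"claw": 179}
    - {"x": 0,"y": 0,"z": 100,"rx": 0,"ry": 0,"rz": 0,"claw": 179}
    - {"x": 0,"y": 0,"z": 100,"rx": 0,"ry": 0,"rz": 0,"claw": 208}
    - {"x": 0,"y": 0,"z": 100,"rx": 0,"ry": 0,"rz": 0,"claw": 208}
    - {"x": 0,"y": 0,"z": 100,"rx": 0,"ry": 0,"rz": 0,"claw": 208}

```text
time_s: 11.35
position: [0.4774, 0.1572, 0.1197]
tcp_rot: [[0.821, 0.571, 0.001], [0.571, -0.821, 0.0], [0.001, 0.001, -1.0]]
force: [-0.6, 1.1, 0.2]
opening: 0.189
grasp_force: 0.0
```

>>> apply_moves:
  rows:
    - {"x": 0,"y": 0,"z": 0,"rx": 0,"ry": 0,"rz": -1,"claw": 208}
    - {"x": 0,"y": 0,"z": 0,"rx": 0,"ry": 0,"rz": -2,"claw": 208}
    - {"x": 0,"y": 0,"z": 0,"rx": 0,"ry": 0,"rz": -3,"claw": 208}
    - {"x": 0,"y": 0,"z": 0,"rx": 0,"ry": 0,"rz": -4,"claw": 208}
    - {"x": 0,"y": 0,"z": 0,"rx": 0,"ry": 0,"rz": -5,"claw": 208}
    - {"x": 0,"y": 0,"z": 0,"rx": 0,"ry": 0,"rz": -6,"claw": 208}
    - {"x": 0,"y": 0,"z": 0,"rx": 0,"ry": 0,"rz": -7,"claw": 208}
    - {"x": 0,"y": 0,"z": 0,"rx": 0,"ry": 0,"rz": -8,"claw": 208}
    - {"x": 0,"y": 0,"z": 0,"rx": 0,"ry": 0,"rz": -9,"claw": 208}
    - {"x": 0,"y": 0,"z": 0,"rx": 0,"ry": 0,"rz": -10,"claw": 208}

```text
time_s: 12.6
position: [0.4772, 0.1571, 0.1194]
tcp_rot: [[-0.087, 0.996, 0.001], [0.996, 0.087, 0.0], [-0.0, 0.001, -1.0]]
force: [-0.1, 0.6, 0.2]
opening: 0.188
grasp_force: 0.0
```

>>> apply_moves:
  rows:
    - {"x": 0,"y": 0,"z": 0,"rx": 0,"ry": 0,"rz": -1,"claw": 208}
    - {"x": 0,"y": 0,"z": 0,"rx": 0,"ry": 0,"rz": -2,"claw": 208}
    - {"x": 0,"y": 0,"z": 0,"rx": 0,"ry": 0,"rz": -3,"claw": 208}
    - {"x": 0,"y": 0,"z": 0,"rx": 0,"ry": 0,"rz": -4,"claw": 208}
    - {"x": 0,"y": 0,"z": 0,"rx": 0,"ry": 0,"rz": -5,"claw": 208}
    - {"x": 0,"y": 0,"z": 0,"rx": 0,"ry": 0,"rz": -6,"claw": 208}
    - {"x": 0,"y": 0,"z": 0,"rx": 0,"ry": 0,"rz": -7,"claw": 208}
    - {"x": 0,"y": 0,"z": 0,"rx": 0,"ry": 0,"rz": -8,"claw": 208}
    - {"x": 0,"y": 0,"z": 0,"rx": 0,"ry": 0,"rz": -9,"claw": 208}
    - {"x": 0,"y": 0,"z": 0,"rx": 0,"ry": 0,"rz": -9.5,"claw": 208}

```text
time_s: 13.85
position: [0.4772, 0.1571, 0.1194]
tcp_rot: [[-0.882, 0.471, 0.001], [0.471, 0.882, 0.0], [-0.0, 0.0, -1.0]]
force: [-0.6, 0.0, -0.0]
opening: 0.185
grasp_force: 0.0
```

```bash
python3 -c "
from h import *
s=read_state();R=np.array(s['tcp_rot']);print(s['position'],'yaw',np.degrees(np.arctan2(R[1,0],R[0,0])),s['force'],s['moment'],s['opening'],s['grasp_force'])"
```

```text
[0.47716161 0.15712475 0.11941366] yaw 151.93322022435856 [-0.61815718  0.04415197 -0.03145491] [ 0.02554752 -0.00492139 -0.01358911] 0.18471236136724198 0.0
```

>>> apply_moves:
  rows:
    - {"x": 0,"y": 0,"z": 0,"rx": 0,"ry": 0,"rz": -0.5,"claw": 208}
    - {"x": 0,"y": 0,"z": 0,"rx": 0,"ry": 0,"rz": -1,"claw": 208}
    - {"x": 0,"y": 0,"z": 0,"rx": 0,"ry": 0,"rz": -1.3,"claw": 208}
    - {"x": 0,"y": 0,"z": 0,"rx": 0,"ry": 0,"rz": -1.3,"claw": 208}

```text
time_s: 14.35
position: [0.4771, 0.1571, 0.1193]
tcp_rot: [[-0.937, 0.349, 0.0], [0.349, 0.937, 0.0], [-0.0, 0.0, -1.0]]
force: [1.2, -1.0, -0.3]
opening: 0.187
grasp_force: 0.0
```

```bash
python3 -c "
from h import *
s=read_state();R=np.array(s['tcp_rot']);print(s['position'],'yaw',np.degrees(np.arctan2(R[1,0],R[0,0])),s['force'],s['moment'],s['opening'],s['grasp_force'])"
```

```text
[0.4770988  0.15712259 0.11928536] yaw 159.59738798872993 [ 1.19585428 -1.00005191 -0.28577265] [ 0.00964082  0.00027698 -0.00243186] 0.18686508394450008 0.0
```

>>> apply_moves:
  rows:
    - {"x": 0,"y": 0,"z": 0,"rx": 0,"ry": 0,"rz": -0.4,"claw": 208}
    - {"x": 0,"y": 0,"z": 0,"rx": 0,"ry": 0,"rz": -0.8,"claw": 208}
    - {"x": 0,"y": 0,"z": 0,"rx": 0,"ry": 0,"rz": -0.8,"claw": 208}
    - {"x": 0,"y": 0,"z": 0,"rx": 0,"ry": 0,"rz": -0.8,"claw": 208}

```text
time_s: 14.85
position: [0.477, 0.1571, 0.1192]
tcp_rot: [[-0.963, 0.269, 0.0], [0.269, 0.963, 0.0], [-0.0, 0.0, -1.0]]
force: [-0.1, -1.2, -0.1]
opening: 0.187
grasp_force: 0.0
```

```bash
python3 -c "
from h import *
s=read_state();R=np.array(s['tcp_rot']);print(s['position'],'yaw',np.degrees(np.arctan2(R[1,0],R[0,0])),s['force'],s['moment'],s['opening'],s['grasp_force'])"
```

```text
[0.47704807 0.15710403 0.11917432] yaw 164.36999207918743 [-0.08445593 -1.17143976 -0.05599336] [-0.02784156 -0.03315276  0.01196944] 0.18653416803600767 0.0
```

>>> apply_moves:
  rows:
    - {"x": 0,"y": 0,"z": 0,"rx": 0,"ry": 0,"rz": 1,"claw": 179}
    - {"x": 0,"y": 0,"z": 0,"rx": 0,"ry": 0,"rz": 1.5,"claw": 179}
    - {"x": 0,"y": 0,"z": -30,"rx": 0,"ry": 0,"rz": 1.5,"claw": 179}
    - {"x": 0,"y": 0,"z": -80,"rx": 0,"ry": 0,"rz": 1.5,"claw": 179}
    - {"x": 0,"y": 0,"z": -100,"rx": 0,"ry": 0,"rz": 1.5,"claw": 179}
    - {"x": 0,"y": 0,"z": -100,"rx": 0,"ry": 0,"rz": 1.5,"claw": 179}
    - {"x": 0,"y": 0,"z": -100,"rx": 0,"ry": 0,"rz": 1.5,"claw": 179}

```text
time_s: 15.72
position: [0.4762, 0.157, 0.2182]
tcp_rot: [[-0.909, 0.416, -0.002], [0.416, 0.909, -0.0], [0.002, -0.001, -1.0]]
force: [-0.4, 0.2, -0.9]
opening: 0.301
grasp_force: 0.0
```

Run:
```python
from h import *
from m import meas
s=read_state(); p=np.array(s['position']); R=np.array(s['tcp_rot']); print(p,s['time_s'])
print('yaw',np.degrees(np.arctan2(R[1,0],R[0,0])),'tool axes',R[:2,:2].round(3).tolist())
im,d,W,P=cloud('wrist'); save('w4',im); meas(im,W,P)
```

```text
[0.47617946 0.15700819 0.21819237] 15.725
yaw 155.40248827593805 tool axes [[-0.909, 0.416], [0.416, 0.909]]
heat 345 [array([0.4795, 0.1567]), array([0.5104, 0.1786])] ang 35.32568 axis off line 0.0005534068
stir 381 [array([0.4773, 0.266 ]), array([0.5144, 0.2721])] ang 9.348312 axis off line -0.00028121262
```

View pics/w4.png

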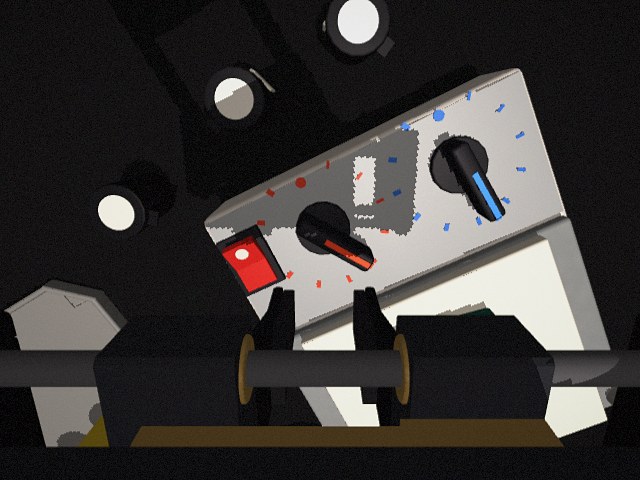

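The heat knob hasn't moved: its stripe is still at (350,255), 35°. So the fingers passed clear of the blade. I'll check where the fingertips really are, using wrist depth.

Run:
```python
from h import *
s=read_state(); p=np.array(s['position']); R=np.array(s['tcp_rot'])
im,d,W,P=cloud('wrist'); T=(W-p)@R*1000
for u in range(270,300,4): print(u,[(v,T[v,u].round().astype(int).tolist()) for v in (286,292,300,320)])
m=(np.abs(T[...,0])<25)&(np.abs(T[...,1])<45)&(d>0)&(T[...,2]<60); print(T[m].max(0),T[m].min(0),np.percentile(T[m][:,2],[50,90,99]))
```

```text
270 [(286, [-50, -42, 133]), (292, [-57, -43, 136]), (300, [11, -22, -15]), (320, [10, -20, -31])]
274 [(286, [-51, -40, 136]), (292, [11, -21, -8]), (300, [11, -20, -15]), (320, [9, -18, -29])]
278 [(286, [11, -20, -2]), (292, [11, -19, -8]), (300, [11, -18, -16]), (320, [9, -17, -28])]
282 [(286, [-52, -33, 138]), (292, [10, -18, -6]), (300, [9, -17, -12]), (320, [10, -15, -30])]
286 [(286, [-52, -30, 137]), (292, [9, -16, -4]), (300, [9, -15, -12]), (320, [9, -14, -29])]
290 [(286, [-52, -27, 138]), (292, [10, -14, -5]), (300, [9, -14, -12]), (320, [7, -13, -25])]
294 [(286, [-52, -24, 138]), (292, [-57, -24, 138]), (300, [5, -13, -3]), (320, [-4, -13, -6])]
298 [(286, [-52, -20, 138]), (292, [-57, -20, 137]), (300, [-65, -21, 138]), (320, [-83, -21, 138])]
[24.99999538 44.99455788 -0.75102735] [ -12.37628052  -44.99159418 -111.7699966 ] [-99.73639992 -38.78022913  -7.06187369]
```

Depth puts the fingertips about 25 mm higher than the description suggests, level with the reported TCP. So they passed just over the blade (0.119 against 0.114). I'll go back to the blade's angle and descend about 22 mm lower, watching the force.

>>> apply_moves:
  rows:
    - {"x": 0,"y": 0,"z": 0,"rx": 0,"ry": 0,"rz": 1.7,"claw": 179}
    - {"x": 0,"y": 0,"z": 0,"rx": 0,"ry": 0,"rz": 3.4,"claw": 179}
    - {"x": 0,"y": 0,"z": 0,"rx": 0,"ry": 0,"rz": 5.1,"claw": 179}
    - {"x": 0,"y": 0,"z": 0,"rx": 0,"ry": 0,"rz": 6.8,"claw": 179}
    - {"x": 0,"y": 0,"z": 0,"rx": 0,"ry": 0,"rz": 8.5,"claw": 179}
    - {"x": 0,"y": 0,"z": 0,"rx": 0,"ry": 0,"rz": 10.2,"claw": 179}
    - {"x": 0,"y": 0,"z": 0,"rx": 0,"ry": 0,"rz": 11.9,"claw": 179}
    - {"x": 0,"y": 0,"z": 0,"rx": 0,"ry": 0,"rz": 13.6,"claw": 179}
    - {"x": 0,"y": 0,"z": 0,"rx": 0,"ry": 0,"rz": 15.3,"claw": 179}
    - {"x": 0,"y": 0,"z": 0,"rx": 0,"ry": 0,"rz": 17,"claw": 179}

```text
time_s: 17.08
position: [0.4763, 0.157, 0.2178]
tcp_rot: [[0.601, 0.799, -0.003], [0.799, -0.601, -0.0], [-0.002, -0.002, -1.0]]
force: [-0.0, -0.0, 0.1]
opening: 0.301
grasp_force: 0.0
```

>>> apply_moves:
  rows:
    - {"x": 0,"y": 0,"z": 20,"rx": 0,"ry": 0,"rz": 1.6,"claw": 179}
    - {"x": 0,"y": 0,"z": 60,"rx": 0,"ry": 0,"rz": 3.1,"claw": 179}
    - {"x": 0,"y": 0,"z": 92,"rx": 0,"ry": 0,"rz": 3.1,"claw": 179}
    - {"x": 0,"y": 0,"z": 100,"rx": 0,"ry": 0,"rz": 3.1,"claw": 179}
    - {"x": 0,"y": 0,"z": 106,"rx": 0,"ry": 0,"rz": 3.1,"claw": 179}
    - {"x": 0,"y": 0,"z": 106,"rx": 0,"ry": 0,"rz": 3.1,"claw": 179}
    - {"x": 0,"y": 0,"z": 106,"rx": 0,"ry": 0,"rz": 3.1,"claw": 179}

```text
time_s: 17.95
position: [0.4778, 0.1572, 0.1141]
tcp_rot: [[0.821, 0.571, 0.002], [0.571, -0.821, 0.0], [0.002, 0.001, -1.0]]
force: [0.0, 0.5, -0.6]
opening: 0.298
grasp_force: 0.0
```

Now 16 mm further down, then close the fingers fully on the blade as a test.

>>> apply_moves:
  rows:
    - {"x": 0,"y": 0,"z": 5,"rx": 0,"ry": 0,"rz": 0,"claw": 179}
    - {"x": 0,"y": 0,"z": 10,"rx": 0,"ry": 0,"rz": 0,"claw": 179}
    - {"x": 0,"y": 0,"z": 14,"rx": 0,"ry": 0,"rz": 0,"claw": 179}
    - {"x": 0,"y": 0,"z": 16,"rx": 0,"ry": 0,"rz": 0,"claw": 179}
    - {"x": 0,"y": 0,"z": 16,"rx": 0,"ry": 0,"rz": 0,"claw": 255}
    - {"x": 0,"y": 0,"z": 16,"rx": 0,"ry": 0,"rz": 0,"claw": 255}
    - {"x": 0,"y": 0,"z": 16,"rx": 0,"ry": 0,"rz": 0,"claw": 255}

```text
time_s: 18.82
position: [0.4778, 0.1561, 0.0972]
tcp_rot: [[0.82, 0.572, 0.001], [0.572, -0.82, -0.002], [0.0, 0.002, -1.0]]
force: [2.2, -5.3, -2.4]
opening: 0.145
grasp_force: 30.0
```

Gripped: 12.6 mm matches the blade. Turning anticlockwise, with a 1 mm shift toward the axis.

>>> apply_moves:
  rows:
    - {"x": 0,"y": 1,"z": 0,"rx": 0,"ry": 0,"rz": -1,"claw": 255}
    - {"x": 0,"y": 1,"z": 0,"rx": 0,"ry": 0,"rz": -2,"claw": 255}
    - {"x": 0,"y": 1,"z": 0,"rx": 0,"ry": 0,"rz": -3,"claw": 255}
    - {"x": 0,"y": 1,"z": 0,"rx": 0,"ry": 0,"rz": -4,"claw": 255}
    - {"x": 0,"y": 1,"z": 0,"rx": 0,"ry": 0,"rz": -5,"claw": 255}

```text
time_s: 19.45
position: [0.4776, 0.1563, 0.0972]
tcp_rot: [[0.423, 0.906, -0.0], [0.906, -0.423, 0.0], [0.0, -0.0, -1.0]]
force: [0.3, -0.6, -0.1]
opening: 0.15
grasp_force: 30.0
```

```bash
cat > st.py <<'E'
from h import *
s=read_state();R=np.array(s['tcp_rot']);print(s['time_s'],s['position'].round(4),'yaw',np.degrees(np.arctan2(R[1,0],R[0,0])).round(2),s['force'].round(1),np.round(s['moment'],2),s['opening'],s['grasp_force'])
E
python3 st.py
```

```text
19.45 [0.4776 0.1563 0.0972] yaw 64.98 [ 0.3 -0.6 -0.1] [-0.28  0.07 -0.07] 0.14972248856504258 29.99714434146881
```

>>> apply_moves:
  rows:
    - {"x": 0,"y": 0,"z": 0,"rx": 0,"ry": 0,"rz": -1,"claw": 255}
    - {"x": 0,"y": 0,"z": 0,"rx": 0,"ry": 0,"rz": -2,"claw": 255}
    - {"x": 0,"y": 0,"z": 0,"rx": 0,"ry": 0,"rz": -3,"claw": 255}
    - {"x": 0,"y": 0,"z": 0,"rx": 0,"ry": 0,"rz": -4,"claw": 255}
    - {"x": 0,"y": 0,"z": 0,"rx": 0,"ry": 0,"rz": -5,"claw": 255}
    - {"x": 0,"y": 0,"z": 0,"rx": 0,"ry": 0,"rz": -6,"claw": 255}
    - {"x": 0,"y": 0,"z": 0,"rx": 0,"ry": 0,"rz": -7,"claw": 255}
    - {"x": 0,"y": 0,"z": 0,"rx": 0,"ry": 0,"rz": -8,"claw": 255}
    - {"x": 0,"y": 0,"z": 0,"rx": 0,"ry": 0,"rz": -9,"claw": 255}
    - {"x": 0,"y": 0,"z": 0,"rx": 0,"ry": 0,"rz": -10,"claw": 255}

```text
time_s: 20.7
position: [0.4769, 0.1562, 0.0972]
tcp_rot: [[-0.573, 0.819, -0.002], [0.819, 0.573, -0.0], [0.001, -0.001, -1.0]]
force: [-0.7, -0.7, 1.1]
opening: 0.146
grasp_force: 30.0
```

>>> apply_moves:
  rows:
    - {"x": 0,"y": 0,"z": 0,"rx": 0,"ry": 0,"rz": -1,"claw": 255}
    - {"x": 0,"y": 0,"z": 0,"rx": 0,"ry": 0,"rz": -2,"claw": 255}
    - {"x": 0,"y": 0,"z": 0,"rx": 0,"ry": 0,"rz": -3,"claw": 255}
    - {"x": 0,"y": 0,"z": 0,"rx": 0,"ry": 0,"rz": -4,"claw": 255}
    - {"x": 0,"y": 0,"z": 0,"rx": 0,"ry": 0,"rz": -4.6,"claw": 255}
    - {"x": 0,"y": 0,"z": 0,"rx": 0,"ry": 0,"rz": -4.8,"claw": 255}
    - {"x": 0,"y": 0,"z": 0,"rx": 0,"ry": 0,"rz": -4.8,"claw": 255}

```text
time_s: 21.58
position: [0.4767, 0.156, 0.0971]
tcp_rot: [[-0.895, 0.446, -0.002], [0.446, 0.895, -0.0], [0.002, -0.001, -1.0]]
force: [-1.9, -3.2, 2.2]
opening: 0.148
grasp_force: 30.8
```

```bash
python3 st.py
```

```text
21.575 [0.4767 0.156  0.0971] yaw 153.49 [-1.9 -3.2  2.2] [-0.7   0.35 -0.67] 0.14831086587297196 30.79650968313217
```

The moment rose to 0.67 N m at 153°, so the knob is at its stop. Release, lift and check.

>>> apply_moves:
  rows:
    - {"x": 0,"y": 0,"z": 0,"rx": 0,"ry": 0,"rz": 0.2,"claw": 179}
    - {"x": 0,"y": 0,"z": 0,"rx": 0,"ry": 0,"rz": 0.2,"claw": 179}
    - {"x": 0,"y": 0,"z": 0,"rx": 0,"ry": 0,"rz": 0.2,"claw": 179}
    - {"x": 0,"y": 0,"z": -30,"rx": 0,"ry": 0,"rz": 0.2,"claw": 179}
    - {"x": 0,"y": 0,"z": -80,"rx": 0,"ry": 0,"rz": 0.2,"claw": 179}
    - {"x": 0,"y": 0,"z": -115,"rx": 0,"ry": 0,"rz": 0.2,"claw": 179}
    - {"x": 0,"y": 0,"z": -115,"rx": 0,"ry": 0,"rz": 0.2,"claw": 179}
    - {"x": 0,"y": 0,"z": -115,"rx": 0,"ry": 0,"rz": 0.2,"claw": 179}

```text
time_s: 22.58
position: [0.477, 0.1563, 0.2115]
tcp_rot: [[-0.886, 0.463, -0.001], [0.463, 0.886, -0.0], [0.001, -0.001, -1.0]]
force: [-0.3, -0.3, -0.1]
opening: 0.299
grasp_force: 0.0
```

Run:
```python
import st
from h import *
from m import meas
R=st.R; print((R.T@(np.array([.4746,.2661,.2])-st.s['position'])*1000).round(1), st.s['joint_positions'].round(1))
im,d,W,P=cloud('wrist'); save('w5',im); meas(im,W,P)
```

```text
22.575 [0.477  0.1563 0.2115] yaw 152.43 [-0.3 -0.3 -0.1] [0.   0.01 0.04] 0.2987539834580794 0.0
[52.9 96.2 11.5] [  5.4  21.5 100.    0.   58.6 -57.1]
heat 376 [array([0.4411, 0.1759]), array([0.4762, 0.1566])] ang -28.72426 axis off line -0.0011452679
stir 403 [array([0.4773, 0.266 ]), array([0.5144, 0.2721])] ang 9.266325 axis off line -0.00029433402
```

Heat knob nose is at 151.3° in the world (150° on the hotplate), so it's at the stop. On to the stir knob.

>>> apply_moves:
  rows:
    - {"x": 6,"y": 10,"z": 0,"rx": 0,"ry": 0,"rz": 1.7,"claw": 179}
    - {"x": 12,"y": 20,"z": 0,"rx": 0,"ry": 0,"rz": 3.4,"claw": 179}
    - {"x": 18,"y": 30,"z": 0,"rx": 0,"ry": 0,"rz": 5.1,"claw": 179}
    - {"x": 24,"y": 40,"z": 0,"rx": 0,"ry": 0,"rz": 6.8,"claw": 179}
    - {"x": 30,"y": 50,"z": 0,"rx": 0,"ry": 0,"rz": 8.5,"claw": 179}
    - {"x": 36,"y": 60,"z": 0,"rx": 0,"ry": 0,"rz": 10.2,"claw": 179}
    - {"x": 42,"y": 70,"z": 0,"rx": 0,"ry": 0,"rz": 11.9,"claw": 179}
    - {"x": 48,"y": 80,"z": 0,"rx": 0,"ry": 0,"rz": 13.6,"claw": 179}
    - {"x": 53,"y": 90,"z": 0,"rx": 0,"ry": 0,"rz": 15.3,"claw": 179}
    - {"x": 53,"y": 96,"z": 0,"rx": 0,"ry": 0,"rz": 17,"claw": 179}

```text
time_s: 23.88
position: [0.4738, 0.2661, 0.2101]
tcp_rot: [[0.641, 0.767, -0.004], [0.767, -0.641, -0.001], [-0.003, -0.002, -1.0]]
force: [-0.6, -0.5, 0.0]
opening: 0.298
grasp_force: 0.0
```

>>> apply_moves:
  rows:
    - {"x": 0,"y": 0,"z": 0,"rx": 0,"ry": 0,"rz": 1.7,"claw": 179}
    - {"x": 0,"y": 0,"z": 0,"rx": 0,"ry": 0,"rz": 3.4,"claw": 179}
    - {"x": 0,"y": 0,"z": 0,"rx": 0,"ry": 0,"rz": 5.1,"claw": 179}
    - {"x": 0,"y": 0,"z": 0,"rx": 0,"ry": 0,"rz": 6.8,"claw": 179}
    - {"x": 0,"y": 0,"z": 40,"rx": 0,"ry": 0,"rz": 6.85,"claw": 179}
    - {"x": 0,"y": 0,"z": 80,"rx": 0,"ry": 0,"rz": 6.85,"claw": 179}
    - {"x": 0,"y": 0,"z": 92,"rx": 0,"ry": 0,"rz": 6.85,"claw": 179}
    - {"x": 0,"y": 0,"z": 92,"rx": 0,"ry": 0,"rz": 6.85,"claw": 179}
    - {"x": 0,"y": 0,"z": 92,"rx": 0,"ry": 0,"rz": 6.85,"claw": 179}

```text
time_s: 25.0
position: [0.476, 0.2662, 0.1211]
tcp_rot: [[0.987, 0.162, 0.002], [0.162, -0.987, 0.001], [0.002, -0.0, -1.0]]
force: [0.6, 0.4, -0.1]
opening: 0.299
grasp_force: 0.0
```

```bash
python3 st.py
```

```text
25.0 [0.476  0.2662 0.1211] yaw 9.32 [ 0.6  0.4 -0.1] [-0.09  0.15  0.02] 0.29914931250854804 0.0
```

>>> apply_moves:
  rows:
    - {"x": -1,"y": 0,"z": 8,"rx": 0,"ry": 0,"rz": 0,"claw": 179}
    - {"x": -1,"y": 0,"z": 16,"rx": 0,"ry": 0,"rz": 0,"claw": 179}
    - {"x": -1,"y": 0,"z": 22,"rx": 0,"ry": 0,"rz": 0,"claw": 179}
    - {"x": -1,"y": 0,"z": 24,"rx": 0,"ry": 0,"rz": 0,"claw": 179}
    - {"x": -1,"y": 0,"z": 24,"rx": 0,"ry": 0,"rz": 0,"claw": 255}
    - {"x": -1,"y": 0,"z": 24,"rx": 0,"ry": 0,"rz": 0,"claw": 255}
    - {"x": -1,"y": 0,"z": 24,"rx": 0,"ry": 0,"rz": 0,"claw": 255}

```text
time_s: 25.88
position: [0.4743, 0.2655, 0.0963]
tcp_rot: [[0.987, 0.162, 0.0], [0.162, -0.987, -0.0], [0.0, 0.0, -1.0]]
force: [1.0, -0.9, -1.2]
opening: 0.143
grasp_force: 30.0
```

```bash
python3 st.py
```

```text
25.875 [0.4743 0.2655 0.0963] yaw 9.34 [ 1.  -0.9 -1.2] [-0.24  0.07  0.05] 0.14264206996345438 29.99921143054962
```

>>> apply_moves:
  rows:
    - {"x": 0,"y": 0,"z": 0,"rx": 0,"ry": 0,"rz": -1,"claw": 255}
    - {"x": 0,"y": 0,"z": 0,"rx": 0,"ry": 0,"rz": -2,"claw": 255}
    - {"x": 0,"y": 0,"z": 0,"rx": 0,"ry": 0,"rz": -3,"claw": 255}
    - {"x": 0,"y": 0,"z": 0,"rx": 0,"ry": 0,"rz": -4,"claw": 255}
    - {"x": 0,"y": 0,"z": 0,"rx": 0,"ry": 0,"rz": -5,"claw": 255}
    - {"x": 0,"y": 0,"z": 0,"rx": 0,"ry": 0,"rz": -6,"claw": 255}
    - {"x": 0,"y": 0,"z": 0,"rx": 0,"ry": 0,"rz": -7,"claw": 255}
    - {"x": 0,"y": 0,"z": 0,"rx": 0,"ry": 0,"rz": -8,"claw": 255}
    - {"x": 0,"y": 0,"z": 0,"rx": 0,"ry": 0,"rz": -9,"claw": 255}
    - {"x": 0,"y": 0,"z": 0,"rx": 0,"ry": 0,"rz": -10,"claw": 255}

```text
time_s: 27.12
position: [0.4747, 0.2651, 0.0963]
tcp_rot: [[0.35, 0.937, 0.001], [0.937, -0.35, -0.001], [-0.0, 0.001, -1.0]]
force: [1.2, -3.3, -0.2]
opening: 0.148
grasp_force: 30.0
```

>>> apply_moves:
  rows:
    - {"x": 0,"y": 0,"z": 0,"rx": 0,"ry": 0,"rz": -1,"claw": 255}
    - {"x": 0,"y": 0,"z": 0,"rx": 0,"ry": 0,"rz": -2,"claw": 255}
    - {"x": 0,"y": 0,"z": 0,"rx": 0,"ry": 0,"rz": -3,"claw": 255}
    - {"x": 0,"y": 0,"z": 0,"rx": 0,"ry": 0,"rz": -4,"claw": 255}
    - {"x": 0,"y": 0,"z": 0,"rx": 0,"ry": 0,"rz": -5,"claw": 255}
    - {"x": 0,"y": 0,"z": 0,"rx": 0,"ry": 0,"rz": -6,"claw": 255}
    - {"x": 0,"y": 0,"z": 0,"rx": 0,"ry": 0,"rz": -7,"claw": 255}
    - {"x": 0,"y": 0,"z": 0,"rx": 0,"ry": 0,"rz": -8,"claw": 255}
    - {"x": 0,"y": 0,"z": 0,"rx": 0,"ry": 0,"rz": -9,"claw": 255}
    - {"x": 0,"y": 0,"z": 0,"rx": 0,"ry": 0,"rz": -10,"claw": 255}

```text
time_s: 28.38
position: [0.4751, 0.2652, 0.0963]
tcp_rot: [[-0.636, 0.771, 0.002], [0.771, 0.636, -0.001], [-0.002, 0.001, -1.0]]
force: [2.0, -2.5, -1.8]
opening: 0.15
grasp_force: 30.0
```

>>> apply_moves:
  rows:
    - {"x": 0,"y": 0,"z": 0,"rx": 0,"ry": 0,"rz": -1,"claw": 255}
    - {"x": 0,"y": 0,"z": 0,"rx": 0,"ry": 0,"rz": -2,"claw": 255}
    - {"x": 0,"y": 0,"z": 0,"rx": 0,"ry": 0,"rz": -3,"claw": 255}
    - {"x": 0,"y": 0,"z": 0,"rx": 0,"ry": 0,"rz": -3.7,"claw": 255}
    - {"x": 0,"y": 0,"z": 0,"rx": 0,"ry": 0,"rz": -4,"claw": 255}
    - {"x": 0,"y": 0,"z": 0,"rx": 0,"ry": 0,"rz": -4,"claw": 255}

```text
time_s: 29.12
position: [0.4753, 0.2654, 0.0963]
tcp_rot: [[-0.893, 0.451, 0.002], [0.451, 0.893, 0.0], [-0.002, 0.001, -1.0]]
force: [2.6, -4.0, -2.8]
opening: 0.149
grasp_force: 30.6
```

```bash
python3 st.py
```

```text
29.125 [0.4753 0.2654 0.0963] yaw 153.19 [ 2.6 -4.  -2.8] [-0.71 -0.61 -0.6 ] 0.1491607528318575 30.568309128284454
```

>>> apply_moves:
  rows:
    - {"x": 0,"y": 0,"z": 0,"rx": 0,"ry": 0,"rz": 0.2,"claw": 179}
    - {"x": 0,"y": 0,"z": 0,"rx": 0,"ry": 0,"rz": 0.2,"claw": 179}
    - {"x": 0,"y": 0,"z": 0,"rx": 0,"ry": 0,"rz": 0.2,"claw": 179}
    - {"x": 0,"y": 0,"z": -30,"rx": 0,"ry": 0,"rz": 0.2,"claw": 179}
    - {"x": 0,"y": 0,"z": -80,"rx": 0,"ry": 0,"rz": 0.2,"claw": 179}
    - {"x": 0,"y": 0,"z": -115,"rx": 0,"ry": 0,"rz": 0.2,"claw": 179}
    - {"x": 0,"y": 0,"z": -115,"rx": 0,"ry": 0,"rz": 0.2,"claw": 179}
    - {"x": 0,"y": 0,"z": -115,"rx": 0,"ry": 0,"rz": 0.2,"claw": 179}

```text
time_s: 30.12
position: [0.4731, 0.2656, 0.2104]
tcp_rot: [[-0.884, 0.467, -0.002], [0.467, 0.884, -0.0], [0.001, -0.001, -1.0]]
force: [-0.2, 0.3, 0.3]
opening: 0.296
grasp_force: 0.0
```

Run:
```python
import st
from h import *
from m import meas
R=st.R; print((R.T@(np.array([.4655,.0935,.12])-st.s['position'])*1000).round(1), st.s['joint_positions'].round(1))
im,d,W,P=cloud('wrist'); meas(im,W,P)
im,d,W,P=cloud('top'); meas(im,W,P)
```

```text
30.125 [0.4731 0.2656 0.2104] yaw 152.13 [-0.2  0.3  0.3] [0.02 0.02 0.04] 0.2959324186369731 0.0
[ -73.9 -155.6   90.5] [ 17.5  24.6  94.5   0.   61.  -44.6]
heat 365 [array([0.4395, 0.1775]), array([0.4759, 0.1563])] ang -30.225122 axis off line -0.0007179398
stir 374 [array([0.4382, 0.2862]), array([0.4738, 0.2665])] ang -28.956173 axis off line -0.0010225866
heat 52 [array([0.4436, 0.175 ]), array([0.4747, 0.158 ])] ang -28.69554 axis off line -0.0015918007Traceback (most recent call last):
  File "<stdin>", line 6, in <module>
  File "m.py", line 13, in meas
    vx,vy,x0,y0=cv2.fitLine(q[:,:2].astype(np.float32),cv2.DIST_HUBER,0,.01,.01).ravel(); t=(q[:,:2]-[x0,y0])@[vx,vy]
                ~~~~~~~~~~~^^^^^^^^^^^^^^^^^^^^^^^^^^^^^^^^^^^^^^^^^^^^^^^^^^^^^
cv2.error: OpenCV(4.12.0) /io/opencv/modules/imgproc/src/linefit.cpp:50: error: (-215:Assertion failed) count > 0 in function 'fitLine2D_wods'
```

Both knobs are at about 151°, their stops. Now move over the mains switch with the fingers shut.

>>> apply_moves:
  rows:
    - {"x": -8,"y": -16,"z": 0,"rx": 0,"ry": 0,"rz": -0.8,"claw": 255}
    - {"x": -22,"y": -47,"z": 0,"rx": 0,"ry": 0,"rz": -2,"claw": 255}
    - {"x": -40,"y": -83,"z": 0,"rx": 0,"ry": 0,"rz": -3,"claw": 255}
    - {"x": -56,"y": -118,"z": 0,"rx": 0,"ry": 0,"rz": -4,"claw": 255}
    - {"x": -70,"y": -146,"z": 0,"rx": 0,"ry": 0,"rz": -4.8,"claw": 255}
    - {"x": -74,"y": -156,"z": 0,"rx": 0,"ry": 0,"rz": -4.8,"claw": 255}
    - {"x": -74,"y": -156,"z": 50,"rx": 0,"ry": 0,"rz": -4.8,"claw": 255}
    - {"x": -74,"y": -156,"z": 90,"rx": 0,"ry": 0,"rz": -4.8,"claw": 255}
    - {"x": -74,"y": -156,"z": 95,"rx": 0,"ry": 0,"rz": -4.8,"claw": 255}
    - {"x": -74,"y": -156,"z": 95,"rx": 0,"ry": 0,"rz": -4.8,"claw": 255}

```text
time_s: 31.48
position: [0.4667, 0.0937, 0.1162]
tcp_rot: [[-1.0, -0.016, -0.0], [-0.016, 1.0, 0.0], [0.0, 0.0, -1.0]]
force: [1.1, -0.4, -0.2]
opening: 0.005
grasp_force: 0.0
```

```bash
python3 st.py
```

```text
31.475 [0.4667 0.0937 0.1162] yaw -179.08 [ 1.1 -0.4 -0.2] [ 0.05 -0.02 -0.04] 0.005202808695841503 0.0
```

>>> apply_moves:
  rows:
    - {"x": 1,"y": 0,"z": 8,"rx": 0,"ry": 0,"rz": 0,"claw": 255}
    - {"x": 1,"y": 0,"z": 14,"rx": 0,"ry": 0,"rz": 0,"claw": 255}
    - {"x": 1,"y": 0,"z": 18,"rx": 0,"ry": 0,"rz": 0,"claw": 255}
    - {"x": 1,"y": 0,"z": 21,"rx": 0,"ry": 0,"rz": 0,"claw": 255}
    - {"x": 1,"y": 0,"z": 23,"rx": 0,"ry": 0,"rz": 0,"claw": 255}
    - {"x": 1,"y": 0,"z": 23,"rx": 0,"ry": 0,"rz": 0,"claw": 255}

```text
time_s: 32.22
position: [0.4652, 0.0932, 0.0931]
tcp_rot: [[-1.0, -0.016, -0.001], [-0.016, 1.0, -0.0], [0.001, -0.0, -1.0]]
force: [0.1, 0.5, 0.5]
opening: 0.003
grasp_force: 0.3
```

>>> apply_moves:
  rows:
    - {"x": 0,"y": 0,"z": 1,"rx": 0,"ry": 0,"rz": 0,"claw": 255}
    - {"x": 0,"y": 0,"z": 2,"rx": 0,"ry": 0,"rz": 0,"claw": 255}
    - {"x": 0,"y": 0,"z": 3,"rx": 0,"ry": 0,"rz": 0,"claw": 255}
    - {"x": 0,"y": 0,"z": 3,"rx": 0,"ry": 0,"rz": 0,"claw": 255}

```text
time_s: 32.72
position: [0.4657, 0.0932, 0.0901]
tcp_rot: [[-1.0, -0.016, 0.0], [-0.016, 1.0, 0.0], [-0.0, 0.0, -1.0]]
force: [-0.1, 1.1, 1.6]
opening: 0.008
grasp_force: 0.6
```

>>> apply_moves:
  rows:
    - {"x": 0,"y": 0,"z": 1,"rx": 0,"ry": 0,"rz": 0,"claw": 255}
    - {"x": 0,"y": 0,"z": 2,"rx": 0,"ry": 0,"rz": 0,"claw": 255}
    - {"x": 0,"y": 0,"z": 2,"rx": 0,"ry": 0,"rz": 0,"claw": 255}

```text
time_s: 33.1
position: [0.4658, 0.0932, 0.088]
tcp_rot: [[-1.0, -0.016, 0.0], [-0.016, 1.0, -0.0], [-0.0, -0.0, -1.0]]
force: [0.5, 0.3, 0.8]
opening: 0.004
grasp_force: 0.3
```

>>> apply_moves:
  rows:
    - {"x": 0,"y": 0,"z": 1,"rx": 0,"ry": 0,"rz": 0,"claw": 255}
    - {"x": 0,"y": 0,"z": 2,"rx": 0,"ry": 0,"rz": 0,"claw": 255}
    - {"x": 0,"y": 0,"z": 2,"rx": 0,"ry": 0,"rz": 0,"claw": 255}

```text
time_s: 33.48
position: [0.4656, 0.0932, 0.0865]
tcp_rot: [[-1.0, -0.016, 0.0], [-0.016, 1.0, -0.0], [-0.0, -0.0, -1.0]]
force: [-2.7, 0.1, 4.8]
opening: 0.004
grasp_force: 2.6
```

>>> apply_moves:
  rows:
    - {"x": 0,"y": 0,"z": 1,"rx": 0,"ry": 0,"rz": 0,"claw": 255}
    - {"x": 0,"y": 0,"z": 1,"rx": 0,"ry": 0,"rz": 0,"claw": 255}

```text
time_s: 33.72
position: [0.4656, 0.0932, 0.0864]
tcp_rot: [[-1.0, -0.016, 0.001], [-0.016, 1.0, -0.0], [-0.001, -0.0, -1.0]]
force: [-3.4, -0.7, 13.8]
opening: 0.006
grasp_force: 6.8
```

Force climbed to 14 N with no more travel, so the switch looks home. Lift clear and look.

>>> apply_moves:
  rows:
    - {"x": 0,"y": 0,"z": -15,"rx": 0,"ry": 0,"rz": 0,"claw": 255}
    - {"x": 0,"y": 0,"z": -60,"rx": 0,"ry": 0,"rz": 0,"claw": 255}
    - {"x": 0,"y": 0,"z": -110,"rx": 0,"ry": 0,"rz": 0,"claw": 255}
    - {"x": 0,"y": 0,"z": -130,"rx": 0,"ry": 0,"rz": 0,"claw": 255}
    - {"x": 0,"y": 0,"z": -130,"rx": 0,"ry": 0,"rz": 0,"claw": 255}

```text
time_s: 34.35
position: [0.4672, 0.0932, 0.2167]
tcp_rot: [[-1.0, -0.016, 0.005], [-0.016, 1.0, -0.0], [-0.005, -0.0, -1.0]]
force: [0.1, 0.4, -0.6]
opening: 0.0
grasp_force: 0.0
```

Run:
```python
import st
from h import *
from m import meas
im,d,W,P=cloud('wrist'); save('w6',im); 
a,_,_,_=cloud('scene'); s0=np.load('scene.npz')['im']
w=im[130:330,200:520]
# rocker height profile along hotplate x
H,S,V=cv2.split(cv2.cvtColor(im,cv2.COLOR_RGB2HSV)); m=((H<10)|(H>172))&(S>120)&(np.hypot(W[...,0]-.4778,W[...,1]-.0935)<.028)&(W[...,2]>.08)
for lo in np.arange(.454,.502,.006):
    k=m&(W[...,0]>=lo)&(W[...,0]<lo+.006); print(round(lo,3),k.sum(),np.median(W[k][:,2]).round(4) if k.any() else '')
f=np.load('w2.npz'); print('before'); W0=f['W']; H,S,V=cv2.split(cv2.cvtColor(f['im'],cv2.COLOR_RGB2HSV)); m=((H<10)|(H>172))&(S>120)&(np.hypot(W0[...,0]-.4778,W0[...,1]-.0935)<.028)&(W0[...,2]>.08)
for lo in np.arange(.454,.502,.006):
    k=m&(W0[...,0]>=lo)&(W0[...,0]<lo+.006); print(round(lo,3),k.sum(),np.median(W0[k][:,2]).round(4) if k.any() else '')
meas(im,W,P)
big=np.hstack([a[100:340,100:500],s0[100:340,100:500]]); save('fin',np.vstack([big,cv2.resize(im,(800//2,300)).repeat(1,0) if 0 else np.hstack([cv2.resize(im,(400,300)),cv2.resize(f['im'],(400,300))])]))
```

```text
34.35 [0.4672 0.0932 0.2167] yaw -179.08 [ 0.1  0.4 -0.6] [-0.03 -0.02  0.01] 0.0004909823812852279 0.0
0.454 141 0.0879
0.46 198 0.0881
0.466 197 0.0881
0.472 246 0.0881
0.478 299 0.0893
0.484 289 0.0919
0.49 291 0.0943
0.496 60 0.0952
before
0.454 117 0.0918
0.46 266 0.0947
0.466 164 0.0923
0.472 235 0.0898
0.478 249 0.0879
0.484 250 0.0878
0.49 248 0.0879
0.496 175 0.0876
heat 372 [array([0.4415, 0.1753]), array([0.4765, 0.1568])] ang -27.795197 axis off line -0.0014777333
stir 401 [array([0.4401, 0.285 ]), array([0.4746, 0.2671])] ang -27.516716 axis off line -0.0019175056
```

View pics/fin.png

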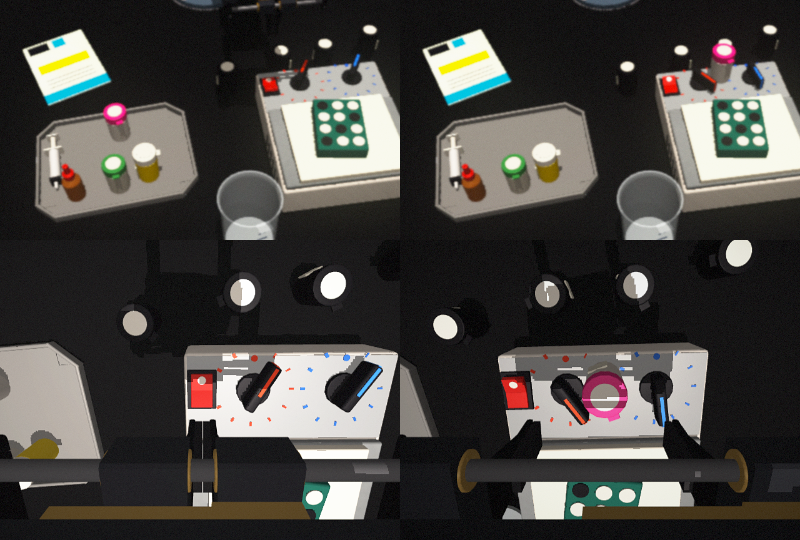

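The rocker's height profile has fully flipped, with the front half flat at 0.088 m. Both knobs are at their stops, the pink jar stands upright on the tray at (115,118), and the bystanders haven't moved. Handing in.

```bash
python3 -c "
from rig import hand_in
print(hand_in())"
```

```text
the job is handed in; nothing more can be done
None
```

I've handed the job in: the pink-lidded jar stands upright and released on the tray, the heat and then the stir knob are at their off stops, and the mains switch is pressed fully off; the last pictures show the bystanders in place, and no verdict came back at hand-in.

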